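Stow the filter canister and latch the gasketed case

ROBOT

A 7-joint arm with a two-finger parallel gripper is mounted at the origin on the work surface. World frame = base frame: x ahead of the robot, y to its left, z up, the work surface at z = 0. Lengths are in m, angles in degrees, forces in N, time in s.
With the tool pointing down it reaches from about 0.425 to 0.875 m from the base axis. Payload 4.7 kg.
Tool frame: the origin (TCP) lies on the centre line of the jaws, within the pads' length; the fingertips stand 11 mm ahead of it and the grasp point (between the pads) lies 8 mm behind it (finger_overhang is the x of the fingertips in the tool frame, in m); x points along the fingers, z is the direction in which the jaws open and shut, and the axes are right-handed (so a half turn about x gives the same grasp; the last joint's range is limited). The gripper opens to 87 mm and grips with 3 to 60 N. Pads are 19 mm wide; open, the fingers measure 117 mm over their backs; the gripper's body (75 mm by 190 mm) begins 51 mm behind the grasp point.
Start: joints at [66.297, 18.392, -4.016, 83.108, 1.295, 78.541, -3.26], TCP at [0.27, -0.591, 0.234] pointing down, gripper open.
Joint ranges: [-163.93, 163.93], [-17.29, 119.83], [-79.2, 71.16], [3.27, 140.29], [-89.18, 269.18], [5.43, 117.66], [-154.24, 154.24]. Speed limits (degrees/s): [147.25, 147.25, 180, 180, 180, 180, 180].

INTERFACE

Orientations are given as [roll, pitch, yaw] about the fixed x, y, z axes, in that order (R = Rz(yaw) Ry(pitch) Rx(roll)).
In Python, from cell import get_obs, read_camera, sign_off, cut_out, finger_overhang gives the robot as it stands.
- The arm moves only by the tool servo_tool, never from a script. Its argument "rows" is one flat list of numbers, 5 for each row, row after row: the shift along the world's x, y, z in mm, then the turn about the world's z in degrees, then the closure, from 0 (fully open) to 1 (shut). A call has 1 to 10 rows; each row is the pose to reach, as a shift and turn from the pose commanded when the call began; what a row does not reach only later rows make up. A row lasts 1/12 s, in which the tool goes at most 41.7 mm and 7.16 degrees, less where a joint would pass 70% of its speed; a pose out of reach is approached as far as the arm can. A call with a gripper value outside its range is refused whole. The fingers move at their own pace and stop on an object; "force" is the grip in N (left out, the last holds). Time passes only in rows, so rows that repeat a pose let the fingers close. It gives the time, the measured TCP pose, the force and the opening at its end, in the units of the state.
- get_obs(): the state, without advancing time (a new reading comes with each control period).
- read_camera(name): name is "side" or "top" or "wrist"; returns a dict with "frame" (480x640x3 uint8, blue, green, red), "range_z" (480x640 float32, m along the optical axis (not along the pixel's ray), 0 where there is no reading), "intrinsics" (3x3 intrinsics, pixels), "cam_to_world" (4x4, takes a point from camera to world coordinates); the wrist camera has in their place "tool_from_camera" (4x4, takes a point from camera to tool coordinates, whose origin is the TCP and whose axes are the tool frame's). Camera axes: x right, y down, z forward; pixel columns grow to the right and rows downward; lengths in m; the calibration is good to about 2 mm. A picture is of the moment at which its call begins: read the wrist's pose just before it.
- sign_off(): hands the job in, once; it reports no verdict.
Trained networks look in a picture, given as the dict that the camera call returned (one of the last four; its "shot" number tells which), for a name from the list of things; names that differ only in an ending like _2 or _b are one class to them, and where a whole thing is asked for, a point or a joint stands for the part that bears it (a point fixed in the world has none). Each returns a list of dicts, best first, with "score" (0 to 1); they miss things now and then, are a little off and sometimes report something else, mostly with a low value. They report only what shows in the picture. A call takes as long as a camera call. They do not tell look-alikes from the thing itself.
- cut_out(name, picture): "pixels" (480x640 bool, what is visible of it) and "extent" ([centre column, centre row, width, height] in pixels, round what is visible of it).
The state is a dict: "time_s": time; "qpos": joint angles; "joint_velocities": joint speeds; "effort": joint torques, N m; "tool_pos": TCP position; "tool_rot": TCP orientation; "force": force on the tool from outside, world axes, zero at the start; "wrist_torque": the same for the moment, N m; "grip_width": finger opening in m.
Only numpy, scipy, OpenCV 4.12 (cv2) and the standard library are available. Lean on these libraries where they do the work, as an engineer would, in place of code of your own. Each camera call takes 0.05 s, during which the arm holds its last target.

TASK

Stand the small stepped filter canister upright inside the open storage case (set it down, do not drop it), then swing the case's lid shut and press it down against its rubber gasket until the spring catch at the front clicks and holds the lid down by itself. Press only as hard as it needs, feeling for the click: more than about 30 N on the case or lid cracks it. Leave the other things where they are and finish with the robot clear of everything.

Things in the scene. Friction and masses are not known exactly. Their poses are not given: they have to be found in the camera images.
- canister_mid (a point): centre (half-way up) of the loose filter canister: a grey plastic stepped cylinder standing on the table, 52 mm in diameter up to 44 mm, then a narrower neck 36 mm in diameter, 56 mm high in all, about 0.14 kg; z up. Three loose things share the area right of the case in any order: this, a glass jar and a flat reel
- case: fixed grey open storage case: outside 220 (x) by 260 (y) by 68 mm high, walls and floor 6 mm; origin at the centre of its underside, on the table; x from the front (catch side, towards the robot) to the hinge side, z up. A loose brass slug stands on its floor in the back left (+x, +y) part; the front half of the floor is free
- case_front (a point): middle of the top of the case's front wall, 68 mm above the table. A sprung black rubber gasket frame, 22 mm deep, lines the rim's inside (clear opening about 190 by 225 mm); free, it rises out of the case to 92 mm above the table at the front. In front of this point a 62 mm wide steel catch with a sprung bolt reaches 40 mm forward and up to 14 mm above the shut lid's top
- lid (a joint): angle of the lid about its hinge, rad: 0 = level, grows as it opens; starts at 1.2 to 1.4. It stays where it is left above about 0.9; lower it may sink slowly until it rests on the bolt or the gasket at 0.085 to 0.13; pushed lower and let go unlatched, it springs back to about 0.085. Held by the catch it reads -0.01 to 0.06, differing between starts: the catch's mounting height is not known (14 mm range)
- lid_press (a point): where to press: on the lid's outer (top) face, mid-width, 190 mm from the hinge line, 15 mm above the plane of the hinge line (the lid's underside). Axes: z out of the outer face, x to the hinge, y along it. Here it takes 5 to 8 N to start squeezing the gasket, about 1 N more per mm, 8 to 17 N just before the click; some 2 mm lower the tongue meets a firm bumper, where force rises by about 14 N per mm
- lid_edge (a point): middle of the free edge of the white lid, 222 mm from the hinge line; the lid is 218 by 256 mm, 14 mm thick, 0.3 kg. A steel tongue 36 mm wide and 6 mm thick sticks out 14 mm here, level with the lid's underside; the catch's bolt snaps over it
- lid_hinge (a point): middle of the lid's hinge line, which runs along the case's y axis: 108 mm behind the case's centre and 74 mm above the table
- jar_mid (a point): centre of a loose glass jar with a steel cap, 58 mm in diameter, 70 mm high: leave alone
- reel_mid (a point): centre of a loose grey empty reel, 64 mm in diameter, 28 mm high: leave alone
- slug_center (a point): centre of a brass slug 28 mm in diameter, 30 mm high, standing in the back left part of the case: leave alone
- tin_rim (a point): centre of the mouth of a loose brass-coloured tin 100 mm in diameter, 120 mm high, on the left of the table: leave alone
- driver_grip (a point): handle of a loose screwdriver on the right of the table: leave alone
- clip_mid (a point): middle of a loose black binder clip with wire ears, 32 by 36 by 16 mm, on the left: leave alone
Mind the look-alikes: they are no part of the job. What is shaped like the part that bears canister_mid but pink or yellow is not meant.

How it is judged (in metres and radians):
On the way, in this order (a step that is already met when the one before it is completed fails the run):
1. the canister stands upright inside the case, let go, the lid still open (x of canister_mid in the frame of case between -0.095 and 0.095 m and y of canister_mid in the frame of case between -0.115 and 0.115 m and z of canister_mid in the frame of case below 0.049 m and angle between canister_mid's own z axis and vertical below 0.15 rad and distance between the grasp point and canister_mid above 0.06 m and value of joint lid above 0.5 rad), for 0.2 s.
2. the lid is held down by the catch with the robot off it (value of joint lid below 0.07 rad and contact force between case and the fingers below 0.3 N and contact force between case and the arm below 0.3 N), for 0.2 s.
At the end, for the whole second after the job is handed in: The lid is held shut by the catch alone (lid angle below 0.07 rad, at rest, robot off it) and the canister stands upright (within 0.15 rad) on the floor inside the case (its centre within 95 mm front to back and 115 mm side to side of the case's centre, and under 49 mm above the table) (x of canister_mid in the frame of case between -0.095 and 0.095 m and y of canister_mid in the frame of case between -0.115 and 0.115 m and z of canister_mid in the frame of case below 0.049 m and angle between canister_mid's own z axis and vertical below 0.15 rad and value of joint lid between -0.03 and 0.07 rad and velocity of joint lid between -0.05 and 0.05 rad/s); the robot touches nothing.
It fails at once if the robot presses on the case or lid with more than 30 N (contact force between case and the fingers above 30 N or contact force between case and the arm above 30 N).
It fails at once if a bystander (jar, reel, slug, tin, screwdriver or clip) is moved more than 30 mm (distance of any of jar_mid, reel_mid, slug_center, tin_rim, driver_grip, clip_mid from where it was at the start of the episode above 0.03 m).
It fails at once if the canister is dropped: it comes down faster than 0.6 m/s close over the case's floor (x of canister_mid in the frame of case between -0.095 and 0.095 m and y of canister_mid in the frame of case between -0.115 and 0.115 m and z of canister_mid in the frame of case below 0.064 m and linear speed of canister above 0.6 m/s).
It also fails if it takes over 61 s, if anything falls off the work surface, if the arm or the gripper's body presses on something with over 40 N, if the wrist force passes 120 N, or if a joint passes its speed limit or range.

## Working session

There is one attempt and no reset: what is moved stays moved. The work goes in short steps, Python scripts to look and compute and a tool call to move; the robot and the scene stay as the last step left them, time stands still between calls to the robot, and variables do not carry over. Pictures are saved under pics/ and viewed, and the job is handed in when it is done.

Besides the shell and the picture viewer there is one more tool, called after "Request:" as a command line: name --argument value ..., lists and objects as JSON in quotes. servo_tool: Moves the arm, as the interface text tells. Its arguments: {"type":"object","properties":{"rows":{"type":"array"},"force":{"type":"number"}},"required":["rows"]}

```bash
mkdir -p pics; python3 - <<'E'
from cell import *
import cv2,numpy as np
o=get_obs();print({k:np.round(v,3).tolist() for k,v in o.items()},finger_overhang)
for n in("side","top"):
    p=read_camera(n);cv2.imwrite(f"pics/{n}0.png",p["frame"]);np.savez(f"{n}0.npz",**{k:p[k] for k in("frame","range_z","intrinsics","cam_to_world")})
    print(n,p["intrinsics"].tolist(),np.round(p["cam_to_world"],3).tolist())
    for t in["canister_mid","jar_mid","reel_mid","case","lid","tin_rim","driver_grip","clip_mid","slug_center"]:
        for d in cut_out(t,p)[:4]:
            m=d["pixels"]&(p["range_z"]>0);v,u=np.nonzero(m);z=p["range_z"][m]
            P=np.linalg.inv(p["intrinsics"])@np.stack([u*z,v*z,z]);W=p["cam_to_world"][:3,:3]@P+p["cam_to_world"][:3,3:]
            print(t,round(d["score"],2),np.round(d["extent"]).tolist(),np.round(np.percentile(W,[2,50,98],axis=1),3).tolist() if len(u) else None)
E
```

```text
{'time_s': 0.0, 'qpos': [66.297, 18.44, -4.015, 83.175, 1.293, 78.54, -3.257], 'joint_velocities': [0.008, 0.058, -0.061, -0.025, 0.057, 0.01, 0.122], 'effort': [-0.0, -49.129, -0.404, -31.253, -0.064, 0.044, 0.0], 'tool_pos': [0.269, -0.591, 0.232], 'tool_rot': [-178.093, 89.89, 116.421], 'force': [-0.473, -0.853, -0.218], 'wrist_torque': [0.051, -0.014, -0.019], 'grip_width': 0.087} 0.011
side [[605.3095360094525, 0.0, 314.74446665387916], [0.0, 605.3095360094525, 246.64266192512272], [0.0, 0.0, 1.0]] [[-0.994, -0.076, 0.072, 0.43], [-0.105, 0.68, -0.726, 0.996], [0.007, -0.729, -0.684, 1.01], [0.0, 0.0, 0.0, 1.0]]
canister_mid 0.96 [361.0, 150.0, 18.0, 26.0] [[0.422, -0.484, 0.001], [0.446, -0.452, 0.037], [0.47, -0.441, 0.058]]
canister_mid 0.87 [346.0, 168.0, 20.0, 27.0] [[0.462, -0.38, 0.005], [0.485, -0.351, 0.039], [0.507, -0.34, 0.058]]
canister_mid 0.6 [330.0, 147.0, 22.0, 23.0] [[0.505, -0.555, -0.002], [0.529, -0.452, 0.034], [0.558, -0.439, 0.057]]
jar_mid 0.91 [303.0, 195.0, 18.0, 35.0] [[0.556, -0.254, 0.005], [0.581, -0.217, 0.046], [0.608, -0.205, 0.072]]
reel_mid 0.
[... 1426 characters left out ...]
, 0.028], [0.461, -0.183, 0.032]]
case 0.65 [273.0, 243.0, 138.0, 110.0] [[0.429, -0.017, 0.002], [0.552, 0.112, 0.008], [0.643, 0.235, 0.29]]
lid 0.71 [276.0, 198.0, 131.0, 18.0] [[0.575, -0.018, 0.001], [0.597, 0.104, 0.287], [0.692, 0.245, 0.301]]
tin_rim 0.64 [139.0, 217.0, 58.0, 48.0] [[0.569, 0.395, 0.001], [0.621, 0.461, 0.067], [0.661, 0.49, 0.121]]
driver_grip 0.71 [505.0, 200.0, 62.0, 41.0] [[0.596, -0.494, -0.001], [0.634, -0.447, 0.022], [0.696, -0.375, 0.029]]
clip_mid 0.69 [169.0, 315.0, 20.0, 15.0] [[0.368, 0.372, -0.0], [0.387, 0.39, 0.015], [0.404, 0.409, 0.02]]
slug_center 0.18 [276.0, 199.0, 132.0, 16.0] [[0.575, -0.017, 0.136], [0.596, 0.098, 0.288], [0.644, 0.22, 0.301]]
```

```bash
python3 - <<'E'
import cv2
a=cv2.imread("pics/top0.png");b=cv2.imread("pics/side0.png")
cv2.imwrite("pics/crop0.png",cv2.resize(a[140:340,100:600],(800,320),interpolation=3))
c=cv2.resize(a[170:310,400:560],(480,420),interpolation=3);cv2.imwrite("pics/crop1.png",c)
E
```

```text
(no output)
```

View pics/crop1.png

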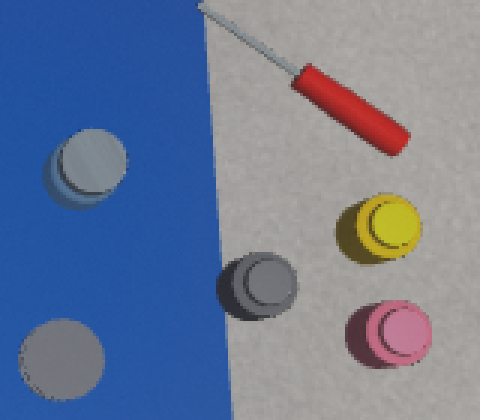

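View pics/crop0.png

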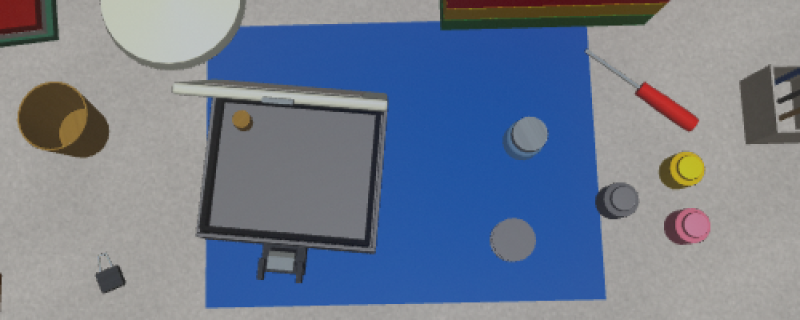

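View pics/side0.png

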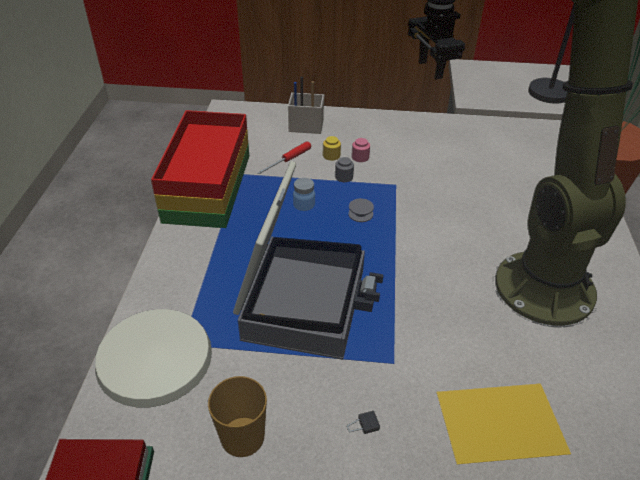

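The three look-alike canisters in the top image are grey (487,267), yellow (528,249) and pink (532,278). The grey one next to the mat is the one meant: it is grey and stepped, and the crop confirms it. The glass jar is at (427,227) and the flat reel at (420,286). Next I'll fit the case pose, the lid angle and the canister.

```bash
cat > fit.py <<'E'
import numpy as np,cv2
def cloud(p):
    z=p["range_z"];v,u=np.mgrid[:480,:640];K=p["intrinsics"];T=p["cam_to_world"]
    P=np.stack([(u-K[0,2])*z/K[0,0],(v-K[1,2])*z/K[1,1],z],-1)
    W=P@T[:3,:3].T+T[:3,3];W[z<=0]=np.nan;return W
def proj(p,X):
    T=np.linalg.inv(p["cam_to_world"]);X=np.atleast_2d(X);c=X@T[:3,:3].T+T[:3,3];q=c@p["intrinsics"].T;return q[:,:2]/q[:,2:]
E
python3 - <<'E'
import numpy as np,cv2
from fit import *
from scipy.optimize import minimize,least_squares
for n in("top","side"):
    p=np.load(n+"0.npz");W=cloud(p).reshape(-1,3)
    # canister: top disk and shoulder
    m=(abs(W[:,0]-.485)<.04)&(abs(W[:,1]+.365)<.04)
    for lo,hi in((.052,.064),(.038,.05)):
        q=W[m&(W[:,2]>lo)&(W[:,2]<hi)]
        if len(q):print(n,"can",lo,len(q),q.min(0).round(3),q.max(0).round(3),q.mean(0).round(3), cv2.minEnclosingCircle(q[:,:2].astype(np.float32)))
    # lid outer/inner plane
    m=(W[:,2]>.12)&(W[:,0]>.5)&(W[:,0]<.72)&(W[:,1]>-.06)&(W[:,1]<.28)
    q=W[m];print("lid",len(q),q.max(0),q.min(0))
    top=q[q[:,2]>q[:,2].max()-.012];print(" top edge",len(top),np.polyfit(top[:,1],top[:,0],1), np.percentile(top,[1,50,99],axis=0).round(3).tolist())
    # case rim
    m=(W[:,2]>.06)&(W[:,2]<.1)&(W[:,0]>.38)&(W[:,0]<.66)&(W[:,1]>-.06)&(W[:,1]<.28)
    q=W[m];print("rim",len(q),cv2.minAreaRect(q[:,:2].astype(np.float32)))
    for lo,hi in((.06,.073),(.073,.084),(.084,.1)):
        r=q[(q[:,2]>lo)&(q[:,2]<hi)];print(lo,len(r),np.percentile(r,[1,50,99],axis=0).round(3).tolist() if len(r) else 0)
    # front edge: per y bin min x
    h=q[(q[:,2]<.1)]
    for y in np.arange(-.01,.24,.02):
        s=h[abs(h[:,1]-y)<.01]
        if len(s): print(round(y,2),np.sort(s[:,0])[:3].round(3), s[np.argmin(s[:,0]),2].round(3),end=" | ")
    print()
E
```

```text
top can 0.052 186 [ 0.466 -0.385  0.052] [ 0.501 -0.351  0.063] [ 0.485 -0.368  0.056] ((0.484728068113327, -0.36779823899269104), 0.018701598048210144)
top can 0.038 197 [ 0.46  -0.394  0.038] [ 0.51  -0.343  0.05 ] [ 0.484 -0.363  0.045] ((0.48566901683807373, -0.3684748411178589), 0.026493486016988754)
lid 1478 [0.65870935 0.23142105 0.30450731] [ 0.57071209 -0.0267379   0.12108152]
 top edge 73 [0.04613991 0.57840703] [[0.577, -0.013, 0.293], [0.583, 0.103, 0.301], [0.594, 0.137, 0.304]]
rim 2404 ((0.519393265247345, 0.11210684478282928), (0.26041561365127563, 0.28439295291900635), 83.7231674194336)
0.06 1035 [[0.392, -0.026, 0.061], [0.487, 0.119, 0.068], [0.645, 0.248, 0.073]]
0.073 566 [[0.392, -0.018, 0.073], [0.539, 0.134, 0.078], [0.644, 0.232, 0.084]]
0.084 803 [[0.386, -0.007, 0.084], [0.445, 0.125, 0.09], [0.645, 0.238, 0.1]]
-0.01 [0.416 0.416 0.416] 0.067 | 0.01 [0.417 0.419 0.419] 0.063 | 0.03 [0.419 0.419 0.419] 0.069 | 0.05 [0.422 0.422 0.422] 0.069 | 0.07 [0.425 0.425 0.425] 0.07 | 0.09 [0.382 0.382 0.384] 0.096 | 0.11 [0.38  0.389 0.389] 0.099 | 0.13 [0.39 0.39 0.
[... 751 characters left out ...]
740304172039032), 84.14456176757812)
0.06 1903 [[0.393, -0.014, 0.06], [0.551, 0.167, 0.067], [0.658, 0.25, 0.073]]
0.073 1200 [[0.389, -0.017, 0.073], [0.548, 0.143, 0.077], [0.651, 0.241, 0.084]]
0.084 912 [[0.382, -0.005, 0.084], [0.445, 0.144, 0.09], [0.656, 0.241, 0.1]]
-0.01 [0.416 0.417 0.419] 0.06 | 0.01 [0.418 0.418 0.418] 0.061 | 0.03 [0.42  0.42  0.421] 0.064 | 0.05 [0.421 0.423 0.423] 0.07 | 0.07 [0.424 0.424 0.424] 0.062 | 0.09 [0.385 0.387 0.387] 0.099 | 0.11 [0.38  0.38  0.381] 0.097 | 0.13 [0.39  0.393 0.394] 0.073 | 0.15 [0.38  0.381 0.381] 0.089 | 0.17 [0.383 0.386 0.387] 0.1 | 0.19 [0.437 0.437 0.437] 0.06 | 0.21 [0.439 0.439 0.44 ] 0.061 | 0.23 [0.442 0.442 0.442] 0.063 |
```

```bash
python3 - <<'E'
import cv2
a=cv2.imread("pics/top0.png");cv2.imwrite("pics/crop2.png",cv2.resize(a[185:315,200:350],(750,600)[:2],interpolation=2))
b=cv2.imread("pics/side0.png");cv2.imwrite("pics/crop3.png",cv2.resize(b[150:370,220:400],(490,600),interpolation=2))
E
```

```text
(no output)
```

View pics/crop2.png

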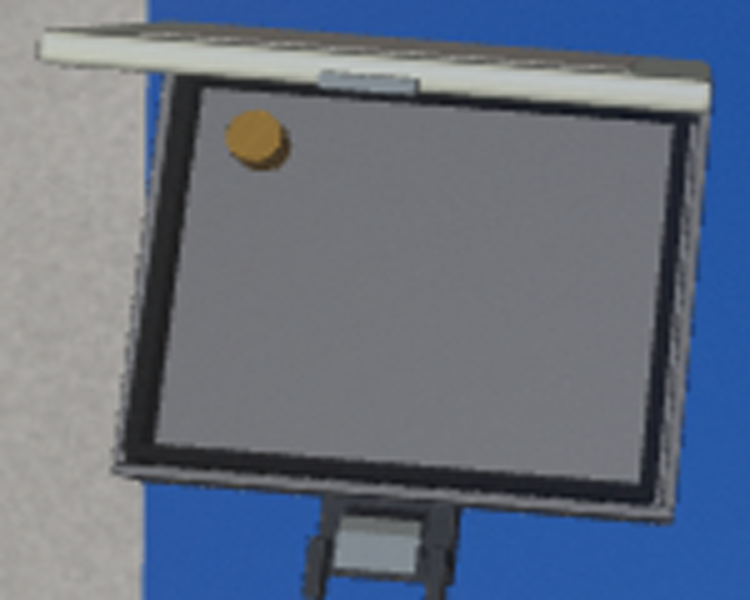

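View pics/crop3.png

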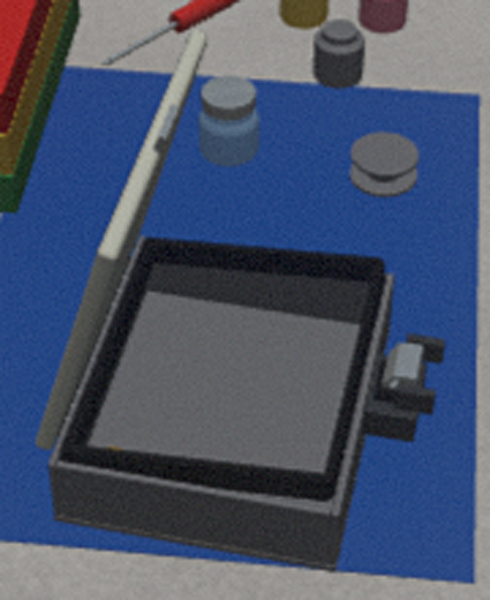

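```bash
python3 - <<'E'
import numpy as np,cv2
from fit import *
from scipy.spatial.transform import Rotation as R
yaw=np.radians(-6.15);c=np.array([.540,.107]);ex=np.array([np.cos(yaw),np.sin(yaw)]);ey=np.array([-ex[1],ex[0]])
def w(x,y,z):return np.r_[c+x*ex+y*ey,z]
def L(r,y,h,a): # lid frame
    x=.108-r*np.cos(a)+h*np.sin(a); z=.074+r*np.sin(a)+h*np.cos(a); return w(x,y,z)
for n in("top","side"):
    p=np.load(n+"0.npz");im=p["frame"].copy()
    s=4; x0,y0=(200,170) if n=="top" else (220,140)
    im=cv2.resize(im[y0:y0+150,x0:x0+200] if n=="top" else im[y0:y0+220,x0:x0+200],None,fx=s if n=="top" else 2.7,fy=s if n=="top" else 2.7);
    if n=="side":s=2.7
    def pl(pts,col):
        q=((proj(p,np.array(pts))-[x0,y0]+.5)*s).astype(int);cv2.polylines(im,[q.reshape(-1,1,2)],True,col,1)
    pl([w(-.11,-.13,.068),w(-.11,.13,.068),w(.11,.13,.068),w(.11,-.13,.068)],(0,0,255))
    a=1.28
    pl([L(.004,-.128,0,a),L(.222,-.128,0,a),L(.222,.128,0,a),L(.004,.128,0,a)],(0,255,0))
    pl([L(.222,-.128,.014,a),L(.222,.128,.014,a)],(0,255,255))
    pl([L(.236,-.018,0,a),L(.236,.018,0,a)],(255,0,255))
    cv2.imwrite(f"pics/fit_{n}.png",im)
from cell import get_obs
o=get_obs();M=R.from_euler("xyz",o["tool_rot"],degrees=True).as_matrix();print(M.round(3))
print("hinge",w(.108,0,.074),"ex",ex,"ey",ey,"place",w(-.045,0,0))
for a in(1.28,1.1,.9,.7,.5,.3,.1,0):print(a,L(.19,0,.015,a).round(4))
E
```

```text
[[ 0.     0.91   0.415]
 [-0.     0.415 -0.91 ]
 [-1.    -0.     0.   ]]
hinge [0.64737844 0.09542977 0.074     ] ex [ 0.99424483 -0.10713175] ey [0.10713175 0.99424483] place [0.49525898 0.11182093 0.        ]
1.28 [0.6075 0.0997 0.2603]
1.1 [0.575  0.1032 0.2501]
0.9 [0.5416 0.1068 0.2322]
0.7 [0.5125 0.11   0.2079]
0.5 [0.4887 0.1125 0.1783]
0.3 [0.4713 0.1144 0.1445]
0.1 [0.4609 0.1155 0.1079]
0 [0.4585 0.1158 0.089 ]
```

View pics/fit_top.png

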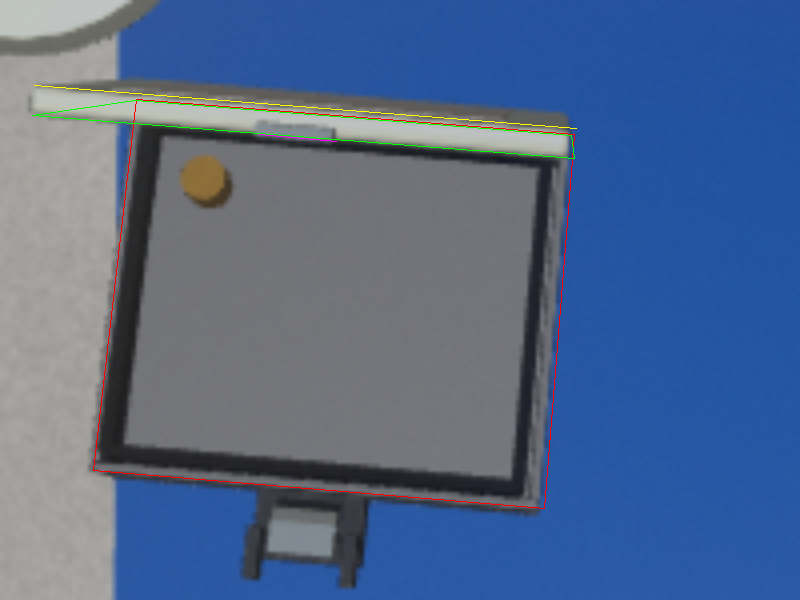

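View pics/fit_side.png

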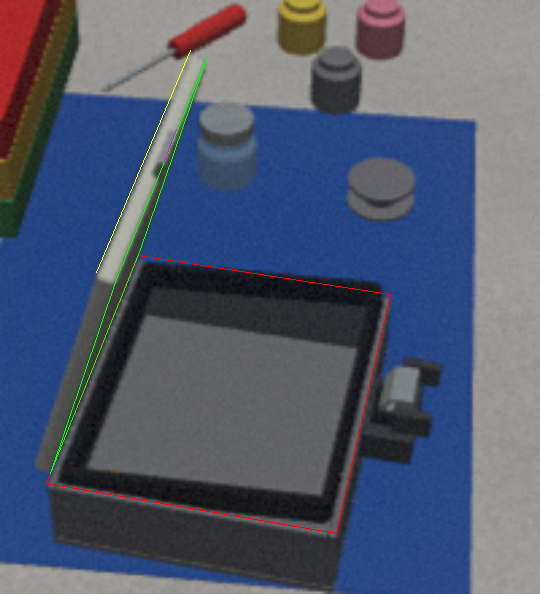

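The overlay matches to within about 2 mm: the case is shifted about 1.5 mm in +y and the lid is near 1.3 rad. Now I'll move above the canister and turn the jaws along the case's y axis.

Request:
servo_tool --rows '[22,22,-5,-3,0,44,45,-10,-6,0,66,67,-20,-9,0,88,90,-30,-12,0,110,112,-45,-15,0,132,134,-60,-18,0,154,157,-70,-21,0,176,180,-80,-24,0,198,202,-90,-27,0,215,224,-100,-30,0]' --force 20

```text
time_s: 1.83
tool_pos: [0.4865, -0.3658, 0.1333]
tool_rot: [91.9, 89.9, -3.7]
force: [-0.0, 1.0, -0.1]
grip_width: 0.0873
```

Request:
servo_tool --rows '[0,0,0,0,0,0,0,0,0,0]'

```text
time_s: 2.0
tool_pos: [0.4859, -0.3649, 0.1329]
tool_rot: [-144.3, 89.9, 120.5]
force: [-0.6, -1.5, 0.3]
grip_width: 0.0871
```

```bash
python3 - <<'E'
from cell import *
import cv2,numpy as np
from scipy.spatial.transform import Rotation as R
o=get_obs();M=R.from_euler("xyz",o["tool_rot"],degrees=True).as_matrix();print(M.round(3),o["tool_pos"],o["time_s"],o["force"])
p=read_camera("wrist");cv2.imwrite("pics/w1.png",p["frame"])
T=np.eye(4);T[:3,:3]=M;T[:3,3]=o["tool_pos"];T=T@p["tool_from_camera"]
from fit import *
W=cloud(dict(range_z=p["range_z"],intrinsics=p["intrinsics"],cam_to_world=T)).reshape(-1,3)
m=(abs(W[:,0]-.4855)<.04)&(abs(W[:,1]+.367)<.04)
for lo,hi in((.052,.064),(.038,.05)):
    q=W[m&(W[:,2]>lo)&(W[:,2]<hi)]
    if len(q):print(len(q),q.min(0).round(4),q.max(0).round(4),cv2.minEnclosingCircle(q[:,:2].astype(np.float32)))
E
```

```text
[[-0.001  0.996 -0.091]
 [ 0.001 -0.091 -0.996]
 [-1.    -0.001 -0.001]] [ 0.48590524 -0.36485873  0.13285071] 2.0 [-0.61535681 -1.52802851  0.34464146]
2584 [ 0.4677 -0.3869  0.052 ] [ 0.5032 -0.3514  0.0578] ((0.485372930765152, -0.36918240785598755), 0.018026500940322876)
2336 [ 0.4599 -0.3948  0.038 ] [ 0.5111 -0.3434  0.05  ] ((0.48534396290779114, -0.3691694736480713), 0.025955071672797203)
```

View pics/w1.png

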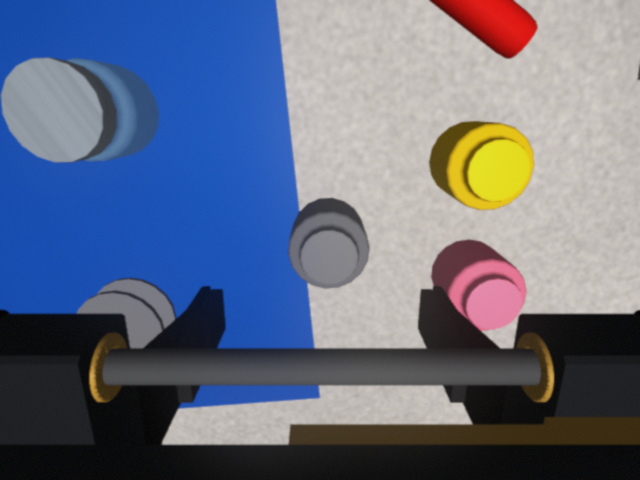

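The grey canister shows at (328,245), between the open fingers. Its circle fits give radii of 18 and 26 mm, which match the given sizes. It needs a shift of about -4 mm in y, then straight down.

Request:
servo_tool --rows '[-0.5,-4,-20,0,0,-0.5,-4,-45,0,0,-0.5,-4,-70,0,0,-0.5,-4,-90,0,0,-0.5,-4,-99,0,0,-0.5,-4,-99,0,0,-0.5,-4,-99,0,0.4,-0.5,-4,-99,0,0.6,-0.5,-4,-99,0,0.6,-0.5,-4,-99,0,0.6]' --force 20

```text
time_s: 2.88
tool_pos: [0.485, -0.3722, 0.0361]
tool_rot: [54.4, 89.9, -41.1]
force: [-0.7, -0.1, -0.5]
grip_width: 0.0679
```

Request:
servo_tool --rows '[0,0,0,0,0.6,0,0,0,0,0.6]'

```text
time_s: 3.05
tool_pos: [0.4845, -0.3715, 0.0353]
tool_rot: [61.4, 89.9, -34.1]
force: [-0.6, 0.2, 0.9]
grip_width: 0.0554
```

Request:
servo_tool --rows '[0,1.5,0,0,0.6,0,1.5,0,0,0.6,0,1.5,0,0,0.6]'

```text
time_s: 3.3
tool_pos: [0.4845, -0.3702, 0.0351]
tool_rot: [44.2, 89.9, -51.3]
force: [-0.5, -1.1, 3.4]
grip_width: 0.0513
```

Request:
servo_tool --rows '[0,0,15,0,0.6,0,0,45,0,0.6,0,0,80,0,0.6,0,0,115,0,0.6,0,20,130,0,0.6,0,50,130,0,0.6,0,80,130,0,0.6,0,110,130,0,0.6,0,140,130,0,0.6,0,170,130,0,0.6]'

```text
time_s: 4.13
tool_pos: [0.4833, -0.1982, 0.1639]
tool_rot: [-104.4, 89.9, 160.1]
force: [0.5, 0.7, -1.0]
grip_width: 0.0511
```

Request:
servo_tool --rows '[1,30,0,0,0.6,2,60,0,0,0.6,3,90,0,0,0.6,4,120,0,0,0.6,5,150,0,0,0.6,6,180,0,0,0.6,7,210,0,0,0.6,8,240,0,0,0.6,9,270,0,0,0.6,10,290,0,0,0.6]'

```text
time_s: 4.97
tool_pos: [0.4931, 0.0936, 0.1641]
tool_rot: [-129.0, 89.9, 135.7]
force: [0.5, -0.3, -1.8]
grip_width: 0.0512
```

Request:
servo_tool --rows '[0,15,0,0,0.6,0,23,0,0,0.6,0,23,0,0,0.6,0,23,0,0,0.6]'

```text
time_s: 5.3
tool_pos: [0.4938, 0.1124, 0.1641]
tool_rot: [-46.9, 89.9, -142.4]
force: [-0.3, -0.3, -2.2]
grip_width: 0.0517
```

```bash
python3 - <<'E'
from cell import *
import cv2,numpy as np
from scipy.spatial.transform import Rotation as R
o=get_obs();M=R.from_euler("xyz",o["tool_rot"],degrees=True).as_matrix();print(M.round(3),o["tool_pos"],o["time_s"],o["force"],o["grip_width"])
p=read_camera("side");cv2.imwrite("pics/s2.png",p["frame"])
p=read_camera("wrist");cv2.imwrite("pics/w2.png",p["frame"])
E
```

```text
[[-0.001  0.995 -0.096]
 [-0.001 -0.096 -0.995]
 [-1.    -0.001  0.001]] [0.49382783 0.11236138 0.16413434] 5.3 [-0.2867391  -0.27568721 -2.15633677] 0.05168140903320215
```

View pics/s2.png

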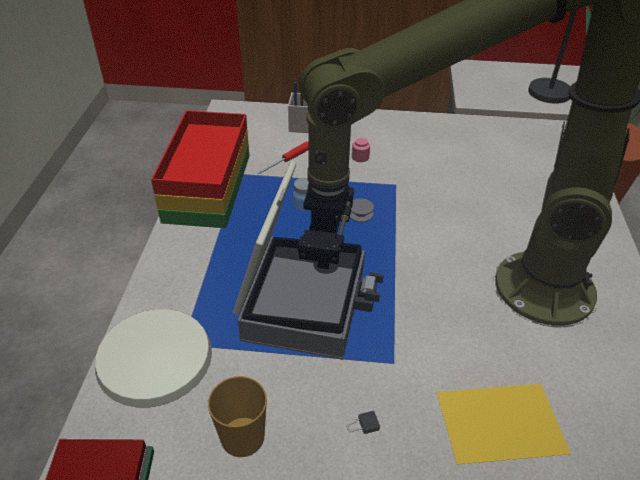

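View pics/w2.png

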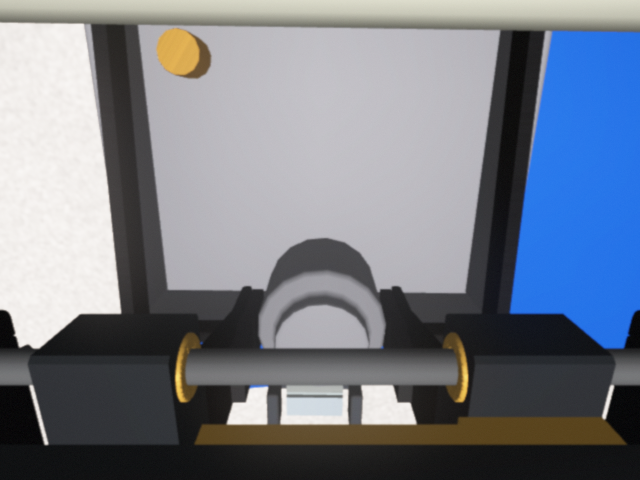

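The canister is held upright over the front half of the case. The brass slug is at (180,50) in the wrist image, well clear. Now I'll lower it.

Request:
servo_tool --rows '[1,0,-15,0,0.6,1,0,-35,0,0.6,1,0,-55,0,0.6,1,0,-75,0,0.6,1,0,-92,0,0.6,1,0,-104,0,0.6,1,0,-111,0,0.6,1,0,-116,0,0.6,1,0,-118,0,0.6,1,0,-120,0,0.6]'

```text
time_s: 6.23
tool_pos: [0.4958, 0.113, 0.0451]
tool_rot: [98.6, 89.9, 3.1]
force: [-0.6, -0.1, -1.8]
grip_width: 0.0513
```

Request:
servo_tool --rows '[0,0,-1,0,0.6,0,0,-1,0,0.6]'

```text
time_s: 6.4
tool_pos: [0.4956, 0.1131, 0.0441]
tool_rot: [91.6, 89.9, -3.9]
force: [-0.1, -0.0, -2.2]
grip_width: 0.0509
```

Request:
servo_tool --rows '[0,0,-1,0,0.6,0,0,-2,0,0.6,0,0,-2,0,0.6]'

```text
time_s: 6.65
tool_pos: [0.4952, 0.113, 0.0417]
tool_rot: [55.4, 90.0, -40.1]
force: [-0.5, -0.6, -2.7]
grip_width: 0.0512
```

Request:
servo_tool --rows '[0,0,-1,0,0.6,0,0,-1,0,0.6]'

```text
time_s: 6.82
tool_pos: [0.4954, 0.1131, 0.0411]
tool_rot: [48.2, 90.0, -47.3]
force: [-1.7, -0.8, 1.7]
grip_width: 0.0515
```

Contact felt: the z force went from -2.7 to +1.7 N. Releasing gently.

Request:
servo_tool --rows '[0,0,0,0,0.38,0,0,0,0,0.3,0,0,0,0,0.25,0,0,0,0,0.25,0,0,0,0,0.25]'

```text
time_s: 7.23
tool_pos: [0.4952, 0.1131, 0.0406]
tool_rot: [100.4, 90.0, 4.9]
force: [-0.3, 0.8, 0.8]
grip_width: 0.0646
```

Request:
servo_tool --rows '[0,0,5,0,0.25,0,0,15,0,0.25,0,0,30,0,0.25,0,0,55,0,0.25,0,0,85,0,0.25,0,0,120,0,0.4,0,0,155,0,0.6,0,0,190,0,0.8,0,0,215,0,1,0,0,230,0,1]'

```text
time_s: 8.07
tool_pos: [0.4963, 0.1138, 0.2755]
tool_rot: [99.3, 89.6, 3.8]
force: [-0.8, 0.3, -0.0]
grip_width: 0.0393
```

```bash
python3 - <<'E'
from cell import *
import cv2,numpy as np
from scipy.spatial.transform import Rotation as R
from fit import *
o=get_obs();M=R.from_euler("xyz",o["tool_rot"],degrees=True).as_matrix();print(o["tool_pos"],o["time_s"],o["force"],o["grip_width"])
p=read_camera("wrist");cv2.imwrite("pics/w3.png",p["frame"])
T=np.eye(4);T[:3,:3]=M;T[:3,3]=o["tool_pos"];T=T@p["tool_from_camera"]
W=cloud(dict(range_z=p["range_z"],intrinsics=p["intrinsics"],cam_to_world=T)).reshape(-1,3)
m=(abs(W[:,0]-.495)<.04)&(abs(W[:,1]-.113)<.04)&(W[:,2]<.1)
q=W[m&(W[:,2]>.055)]
if len(q):print(len(q),q.mean(0),q.min(0),q.max(0))
p=read_camera("side");cv2.imwrite("pics/s3.png",p["frame"])
W=cloud(p).reshape(-1,3)
m=(W[:,2]>.12)&(W[:,0]>.56)&(W[:,0]<.72)&(W[:,1]>-.06)&(W[:,1]<.28)
q=W[m];top=q[q[:,2]>q[:,2].max()-.012];print(np.percentile(top,[1,50,99],axis=0).round(3).tolist())
E
```

```text
[0.49630923 0.11376937 0.27553281] 8.0667 [-0.81118013  0.27427561 -0.02280917] 0.03926931198355799
1169 [0.49694377 0.11282207 0.06143246] [0.47840332 0.09447688 0.05501174] [0.51443377 0.1303329  0.0640384 ]
[[0.578, 0.006, 0.291], [0.584, 0.111, 0.299], [0.603, 0.2, 0.303]]
```

View pics/w3.png

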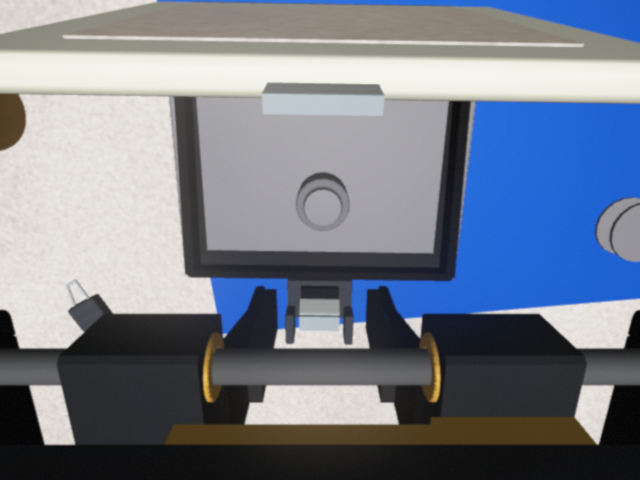

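View pics/s3.png

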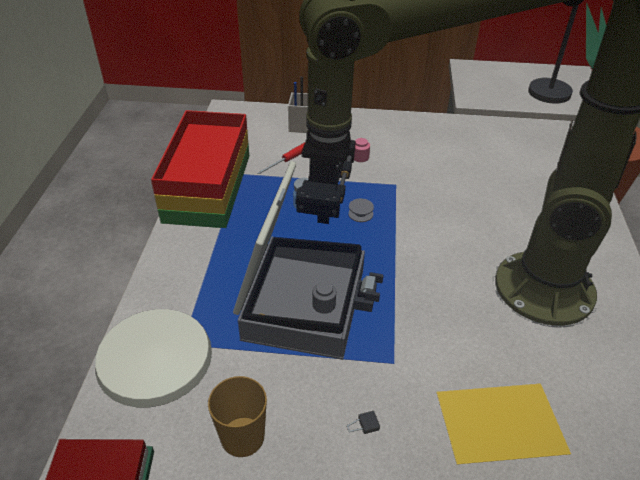

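The canister stands in the case, at (322,205) in the wrist picture, with its top at 61.5 mm where 62 mm is expected. Next I'll go up and over behind the lid.

Request:
servo_tool --rows '[0,0,25,0,1,0,0,50,0,1,5,0,75,0,1,30,-3,80,0,1,60,-6,80,0,1,90,-9,80,0,1,120,-12,80,0,1,150,-15,80,0,1,170,-17,80,0,1,170,-17,80,0,1]'

```text
time_s: 9.0
tool_pos: [0.6677, 0.0943, 0.3467]
tool_rot: [-86.0, 89.8, 178.4]
force: [-0.8, -0.6, -0.8]
grip_width: 0.0004
```

Request:
servo_tool --rows '[0,0,-10,0,1,0,0,-20,0,1,0,0,-20,0,1]'

```text
time_s: 9.25
tool_pos: [0.6631, 0.0963, 0.3277]
tool_rot: [-72.1, 89.7, -167.5]
force: [-0.8, 0.3, -0.6]
grip_width: 0.0003
```

```bash
python3 - <<'E'
from cell import *
import cv2,numpy as np
o=get_obs();print(o["tool_pos"],o["time_s"],o["force"],o["grip_width"])
p=read_camera("side");cv2.imwrite("pics/s4.png",p["frame"])
yaw=np.radians(-6.15);ex=np.array([np.cos(yaw),np.sin(yaw)]);hg=np.array([.6474,.097])
for a in[1.3,1.28]+list(np.arange(1.2,.05,-.05)):
    x=-.19*np.cos(a)+.014*np.sin(a)+.010;z=.074+.19*np.sin(a)+.014*np.cos(a)+.011
    print(round(a,2),np.r_[(hg+x*ex)*1000,z*1000].round(0))
E
```

```text
[0.66306135 0.09634028 0.32768827] 9.25 [-0.82330739  0.25421381 -0.6096191 ] 0.0003257306119790021
1.3 [620. 100. 272.]
1.28 [617. 100. 271.]
1.2 [602. 102. 267.]
1.15 [593. 103. 264.]
1.1 [584. 104. 261.]
1.05 [575. 105. 257.]
1.0 [567. 106. 252.]
0.95 [559. 107. 248.]
0.9 [551. 107. 243.]
0.85 [543. 108. 237.]
0.8 [536. 109. 231.]
0.75 [529. 110. 225.]
0.7 [522. 111. 218.]
0.65 [515. 111. 211.]
0.6 [509. 112. 204.]
0.55 [504. 112. 196.]
0.5 [498. 113. 188.]
0.45 [493. 114. 180.]
0.4 [489. 114. 172.]
0.35 [485. 115. 163.]
0.3 [481. 115. 155.]
0.25 [478. 115. 146.]
0.2 [475. 116. 136.]
0.15 [473. 116. 127.]
0.1 [471. 116. 118.]
```

View pics/s4.png

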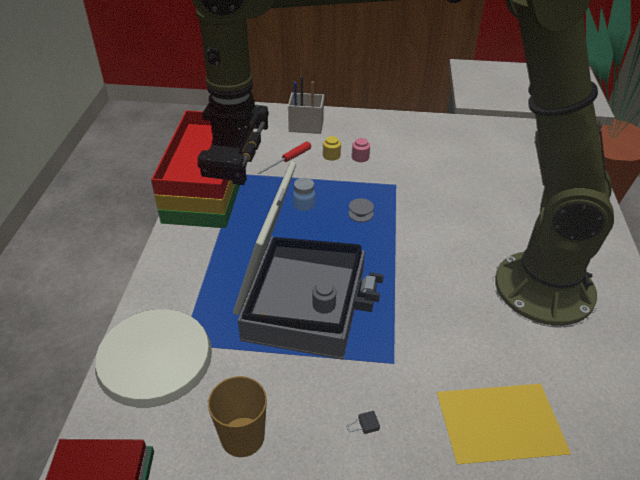

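```bash
python3 - <<'E'
from cell import *
import cv2
p=read_camera("wrist");print(p["tool_from_camera"].round(3));cv2.imwrite("pics/w4.png",p["frame"])
E
```

```text
[[-0.001 -0.305  0.952 -0.151]
 [-0.    -0.952 -0.305  0.085]
 [ 1.    -0.     0.001 -0.   ]
 [ 0.     0.     0.     1.   ]]
```

View pics/w4.png

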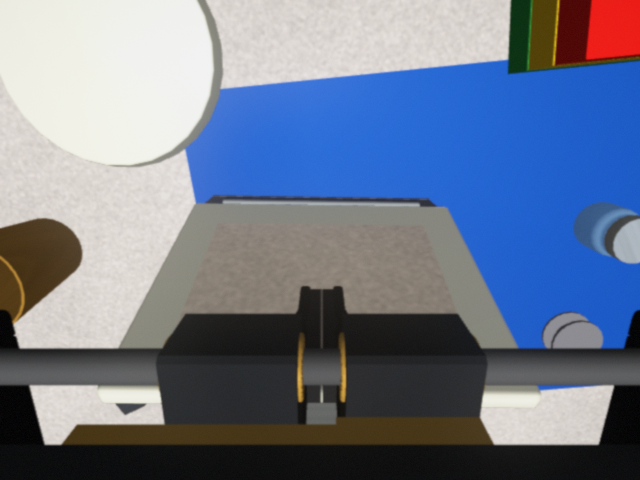

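The fingers are behind the lid's outer face, and the lid's edge lies below and in front of them. The jar and reel are clear at the right. Lowering, then sweeping along the arc.

Request:
servo_tool --rows '[0,0,-15,0,1,0,0,-35,0,1,-2,0,-50,0,1,-8,0,-56,0,1,-16,1,-56,0,1,-24,2,-56,0,1,-32,2,-56,0,1,-40,3,-56,0,1,-46,4,-57,0,1,-53,5,-59,0,1]'

```text
time_s: 10.18
tool_pos: [0.612, 0.1013, 0.2727]
tool_rot: [93.8, 89.9, -1.7]
force: [0.3, -0.4, -0.2]
grip_width: 0.0006
```

Request:
servo_tool --rows '[-6,1,-2,0,1,-13,2,-4,0,1,-20,2,-6,0,1,-26,3,-9,0,1,-33,4,-12,0,1,-40,4,-15,0,1,-46,5,-19,0,1,-52,5,-22,0,1,-58,6,-26,0,1,-64,6,-31,0,1]'

```text
time_s: 11.02
tool_pos: [0.5476, 0.1073, 0.2403]
tool_rot: [148.5, 90.0, 53.0]
force: [0.5, -0.4, 0.1]
grip_width: 0.0002
```

```bash
python3 - <<'E'
from cell import *
import cv2,numpy as np
o=get_obs();print(o["tool_pos"],o["time_s"],o["force"],o["grip_width"])
p=read_camera("side");cv2.imwrite("pics/s5.png",p["frame"])
E
```

```text
[0.5475541  0.10731114 0.24028882] 11.0167 [ 0.48284571 -0.43690822  0.10903097] 0.0002136968848212754
```

View pics/s5.png

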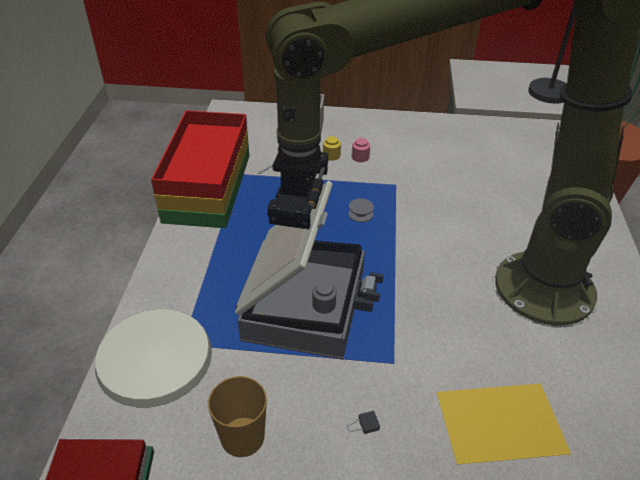

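The lid is following and is now near 0.87 rad. Continuing along the arc.

Request:
servo_tool --rows '[-6,1,-4,0,1,-12,1,-10,0,1,-19,2,-16,0,1,-26,3,-23,0,1,-32,3,-30,0,1,-38,4,-37,0,1,-43,5,-45,0,1,-49,5,-53,0,1,-54,6,-61,0,1,-58,6,-69,0,1]'

```text
time_s: 11.9
tool_pos: [0.4894, 0.1132, 0.1707]
tool_rot: [-65.8, 90.0, -161.3]
force: [-0.8, 0.3, 0.1]
grip_width: 0.0003
```

Request:
servo_tool --rows '[-4,1,-8,0,1,-7,1,-15,0,1,-10,1,-22,0,1,-12,1,-28,0,1,-14,2,-34,0,1,-15,2,-39,0,1]'

```text
time_s: 12.4
tool_pos: [0.4749, 0.1152, 0.1319]
tool_rot: [-93.0, 90.0, 171.5]
force: [0.5, -0.2, -0.3]
grip_width: 0.0005
```

```bash
python3 - <<'E'
from cell import *
import cv2,numpy as np
o=get_obs();print(o["tool_pos"],o["time_s"],o["force"],o["grip_width"])
p=read_camera("side");cv2.imwrite("pics/s6.png",p["frame"][100:400,180:460].repeat(2,0).repeat(2,1))
E
```

```text
[0.47489068 0.11522583 0.13194985] 12.4 [ 0.49234509 -0.24506923 -0.25381276] 0.0004921612831825206
```

View pics/s6.png

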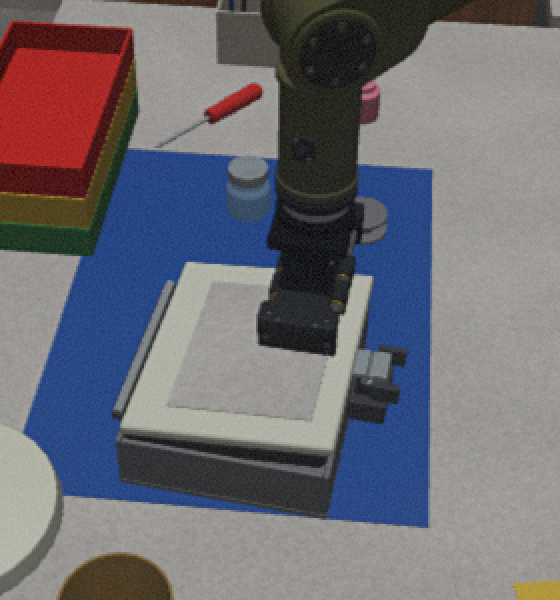

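The lid has sunk onto the bolt or gasket at about 0.1 rad. Now pressing in small steps and watching the force.

Request:
servo_tool --rows '[-4,1,-4,0,1,-4,1,-7,0,1,-4,1,-9,0,1,-4,1,-10,0,1,-4,1,-11,0,1]'

```text
time_s: 12.87
tool_pos: [0.4714, 0.116, 0.1216]
tool_rot: [91.6, 90.0, -3.9]
force: [-0.1, 0.3, 0.3]
grip_width: 0.0006
```

Request:
servo_tool --rows '[0,0,-1,0,1,0,0,-2,0,1]'

```text
time_s: 13.03
tool_pos: [0.4713, 0.116, 0.1197]
tool_rot: [87.5, 90.0, -8.0]
force: [0.1, -0.1, 0.7]
grip_width: 0.001
```

Request:
servo_tool --rows '[0,0,-1,0,1,0,0,-2,0,1]'

```text
time_s: 13.2
tool_pos: [0.4712, 0.1161, 0.1176]
tool_rot: [84.2, 90.0, -11.3]
force: [-1.0, 1.1, 2.3]
grip_width: 0.0004
```

Request:
servo_tool --rows '[0,0,-1,0,1,0,0,-1,0,1]'

```text
time_s: 13.37
tool_pos: [0.4711, 0.1161, 0.1166]
tool_rot: [-51.5, 90.0, -147.0]
force: [-1.1, 0.9, 0.8]
grip_width: 0.0006
```

Request:
servo_tool --rows '[0,0,-1,0,1,0,0,-1,0,1]'

```text
time_s: 13.53
tool_pos: [0.471, 0.1161, 0.1156]
tool_rot: [-70.8, 90.0, -166.3]
force: [-2.2, -0.1, 1.7]
grip_width: 0.0005
```

Request:
servo_tool --rows '[0,0,-1,0,1,0,0,-1,0,1]'

```text
time_s: 13.7
tool_pos: [0.471, 0.1161, 0.1149]
tool_rot: [-53.3, 90.0, -148.8]
force: [-2.3, -0.8, 5.0]
grip_width: 0.0004
```

Request:
servo_tool --rows '[0,0,-1,0,1,0,0,-1,0,1]'

```text
time_s: 13.87
tool_pos: [0.471, 0.1162, 0.1142]
tool_rot: [-48.2, 90.0, -143.7]
force: [-4.3, -0.1, 7.4]
grip_width: 0.0008
```

Request:
servo_tool --rows '[0,0,-1,0,1,0,0,-1,0,1]'

```text
time_s: 14.03
tool_pos: [0.4708, 0.1161, 0.1134]
tool_rot: [-50.5, 89.9, -146.0]
force: [-4.5, -0.4, 9.4]
grip_width: 0.0004
```

Request:
servo_tool --rows '[0,0,-1,0,1,0,0,-1,0,1]'

```text
time_s: 14.2
tool_pos: [0.4707, 0.1162, 0.1124]
tool_rot: [-57.5, 89.9, -153.0]
force: [-4.6, -0.3, 9.6]
grip_width: 0.0003
```

Request:
servo_tool --rows '[0,0,-1,0,1,0,0,-1,0,1]'

```text
time_s: 14.37
tool_pos: [0.4707, 0.1162, 0.1112]
tool_rot: [-62.1, 89.9, -157.6]
force: [-4.4, -0.9, 8.6]
grip_width: 0.0003
```

Request:
servo_tool --rows '[0,0,-1,0,1,0,0,-1,0,1]'

```text
time_s: 14.53
tool_pos: [0.4705, 0.1162, 0.1102]
tool_rot: [-65.0, 89.9, -160.5]
force: [-5.0, -0.8, 8.8]
grip_width: 0.0002
```

Request:
servo_tool --rows '[0,0,-1,0,1,0,0,-1,0,1]'

```text
time_s: 14.7
tool_pos: [0.4704, 0.1162, 0.1092]
tool_rot: [-66.7, 89.9, -162.2]
force: [-4.4, -1.0, 9.2]
grip_width: 0.0005
```

Request:
servo_tool --rows '[0,0,-1,0,1,0,0,-1,0,1]'

```text
time_s: 14.87
tool_pos: [0.4703, 0.1163, 0.1082]
tool_rot: [-67.5, 89.9, -163.0]
force: [-5.0, -0.9, 9.1]
grip_width: 0.0007
```

Request:
servo_tool --rows '[0,0,-1,0,1,0,0,-1,0,1]'

```text
time_s: 15.03
tool_pos: [0.4703, 0.1163, 0.1071]
tool_rot: [-68.1, 89.9, -163.6]
force: [-5.0, -0.0, 10.0]
grip_width: 0.0008
```

Request:
servo_tool --rows '[0,0,-1,0,1,0,0,-1,0,1]'

```text
time_s: 15.2
tool_pos: [0.4702, 0.1163, 0.1063]
tool_rot: [-67.7, 89.9, -163.2]
force: [-6.2, -1.0, 11.3]
grip_width: 0.0007
```

Request:
servo_tool --rows '[0,0,-1,0,1,0,0,-1,0,1]'

```text
time_s: 15.37
tool_pos: [0.4701, 0.1163, 0.1053]
tool_rot: [-68.7, 89.9, -164.2]
force: [-6.7, -1.2, 11.2]
grip_width: 0.0003
```

Request:
servo_tool --rows '[0,0,-1,0,1,0,0,-1,0,1]'

```text
time_s: 15.53
tool_pos: [0.4699, 0.1163, 0.1043]
tool_rot: [-69.4, 89.8, -164.8]
force: [-6.7, -0.7, 11.2]
grip_width: 0.0003
```

Request:
servo_tool --rows '[0,0,-1,0,1,0,0,-1,0,1]'

```text
time_s: 15.7
tool_pos: [0.4699, 0.1163, 0.1035]
tool_rot: [-67.6, 89.8, -163.1]
force: [-7.1, -1.1, 14.1]
grip_width: 0.0009
```

Request:
servo_tool --rows '[0,0,-0.7,0,1,0,0,-0.7,0,1]'

```text
time_s: 15.87
tool_pos: [0.4699, 0.1163, 0.1033]
tool_rot: [-64.0, 89.8, -159.4]
force: [-8.7, -1.1, 17.0]
grip_width: 0.0004
```

Request:
servo_tool --rows '[0,0,-0.7,0,1,0,0,-0.7,0,1]'

```text
time_s: 16.03
tool_pos: [0.4699, 0.1163, 0.1031]
tool_rot: [-60.3, 89.8, -155.8]
force: [-11.2, -0.9, 21.5]
grip_width: 0.0008
```

Request:
servo_tool --rows '[0,0,-0.7,0,1,0,0,-0.7,0,1]'

```text
time_s: 16.2
tool_pos: [0.4698, 0.1164, 0.1028]
tool_rot: [-57.3, 89.8, -152.8]
force: [-11.7, -0.9, 23.7]
grip_width: 0.0003
```

The stiff rise, with almost no travel, is the bumper, so the click should have happened a little above it. Backing off to check.

Request:
servo_tool --rows '[0,0,2,0,1,0,0,4,0,1,0,0,6,0,1,0,0,9,0,1,0,0,14,0,1,0,0,22,0,1,0,0,40,0,1]'

```text
time_s: 16.78
tool_pos: [0.4698, 0.1156, 0.1394]
tool_rot: [-80.6, 89.8, -176.1]
force: [-0.4, 0.0, -0.4]
grip_width: 0.0004
```

Request:
servo_tool --rows '[0,-5,30,0,1,0,-30,60,0,1,0,-65,90,0,1,0,-105,110,0,1,0,-145,120,0,1,0,-185,130,0,1,0,-225,130,0,1,0,-250,130,0,1,0,-260,130,0,1]'

```text
time_s: 17.53
tool_pos: [0.4703, -0.1502, 0.2711]
tool_rot: [20.9, 89.9, -75.0]
force: [-0.4, -1.2, -0.8]
grip_width: 0.0006
```

```bash
cat > chk.py <<'E'
from cell import *
import cv2,numpy as np,sys
from fit import *
o=get_obs();print(o["tool_pos"],o["time_s"],o["force"])
c=np.array([.540,.1085]);yaw=np.radians(-6.15);ex=np.array([np.cos(yaw),np.sin(yaw)]);ey=np.array([-ex[1],ex[0]])
for n in("side","top"):
    p=read_camera(n);W=cloud(p).reshape(-1,3);d=W[:,:2]-c;x=d@ex;y=d@ey
    m=(x>-.10)&(x<.09)&(abs(y)<.115)&(W[:,2]>.07)&(W[:,2]<.13)
    k=np.polyfit(x[m],W[m,2],1);print(n,m.sum(),"slope",-k[0],"z at x=-.1",np.polyval(k,-.1),"at hinge",np.polyval(k,.108))
    im=p["frame"];im=im[140:400,200:420] if n=="side" else im[160:330,180:400]
    cv2.imwrite(f"pics/{n}{sys.argv[1]}.png",cv2.resize(im,None,fx=2.3,fy=2.3,interpolation=2))
E
python3 chk.py 7
```

```text
[ 0.47029422 -0.15024279  0.27107415] 17.5333 [-0.39626232 -1.21420854 -0.7557601 ]
side 6995 slope 0.03679703995759396 z at x=-.1 0.09559873218799507 at hinge 0.08794494787681552
top 8273 slope 0.03725547565527193 z at x=-.1 0.09636591113515043 at hinge 0.08861677219885387
```

View pics/side7.png

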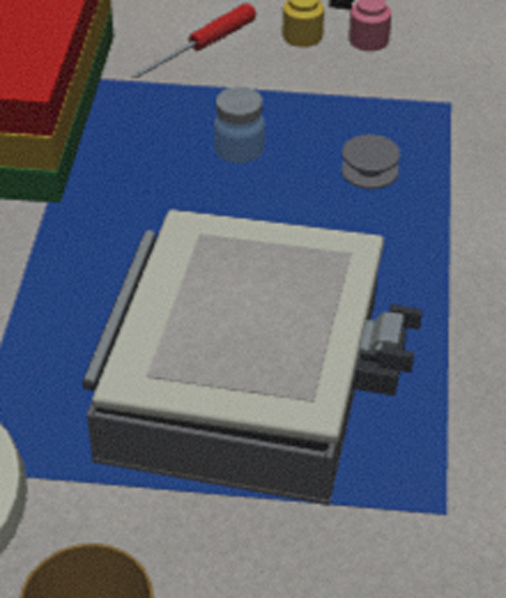

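View pics/top7.png

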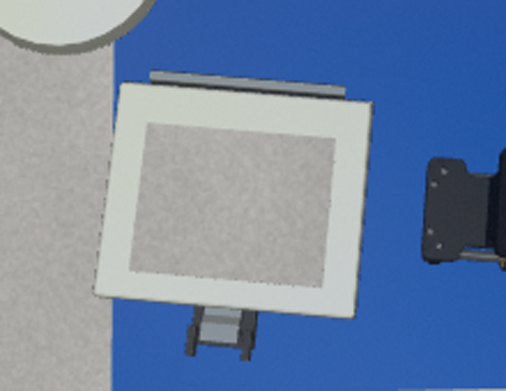

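The lid reads 0.037 rad in both cameras; unlatched it would spring back to about 0.085. I'll let a second pass and check again.

Request:
servo_tool --rows '[0,0,0,0,1,0,0,0,0,1,0,0,0,0,1,0,0,0,0,1,0,0,0,0,1,0,0,0,0,1,0,0,0,0,1,0,0,0,0,1,0,0,0,0,1,0,0,0,0,1]'

```text
time_s: 18.47
tool_pos: [0.4711, -0.144, 0.2705]
tool_rot: [-55.8, 90.0, -151.3]
force: [0.7, -0.5, 0.1]
grip_width: 0.0004
```

```bash
python3 chk.py 8 && python3 -c "
from cell import *
print(sign_off())"
```

```text
[ 0.47112328 -0.1439995   0.27046473] 18.4667 [ 0.66256209 -0.51246725  0.08565363]
side 6998 slope 0.03748672779979304 z at x=-.1 0.09564408166375751 at hinge 0.08784684228140056
top 8277 slope 0.03683929324725492 z at x=-.1 0.09636537191669123 at hinge 0.0887027989212622
the job is handed in; nothing more can be done
None
```

The grey canister is upright in the front half of the case, the lid is latched shut, and I've handed the job in at about 18.5 s. `sign_off()` gave no verdict.

- **Canister:** I set it down until I felt contact and then let go. Its top then measured 61.5 mm above the table, where 62 mm is expected for standing on the floor. I couldn't see it again once the lid was shut.
- **Lid:** I pressed in small steps until the force rose steeply at the bumper, then backed off. I never felt a distinct click, so the evidence for the catch is the lid angle. It read 0.037 rad in both cameras, and the same about a second later with the robot away; unlatched it would have sprung back to about 0.085.
- **Force:** the peak reading was 23.7 N vertical, about 26 N in total, under the 30 N limit. That is more than latching needed, because I pressed about 2 mm past the point where the catch probably closed.
- **Other things:** I didn't touch any of them on the way. The last pictures I viewed showed the jar, reel and screwdriver where they had been. The tin was only partly in view and the clip was out of frame. I didn't re-measure any of them, and the slug was last seen standing in the case before the lid closed.
- **Robot:** it finished clear, about 0.27 m above the table and to the right of the case.

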